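# Latch the casting mould shut

## Task

Close the two-part plaster casting mould with its draw latch: bring the wire loop over the keeper and catch its crossbar under the keeper's lip, then swing the lever back over its toggle point until it lies down flat and the latch holds the two halves tightly together. Leave the bottles, the tub and the stirring stick where they are.

Things in the scene. Friction and masses are not known exactly. Their poses are not given: they have to be found in the camera images.
- mould: Casting rig fixed to the table: plywood board 320 x 156 x 12 mm with the fixed white plaster half (120 wide, top 72 mm above the table, x -140 to +20 mm) and the latch on it. Origin: centre of the board's underside. x runs along the latch from lever to keeper, y across, z up. Low guide rails (tops 35 mm above the table) and an end stop let the loose half slide only a few mm along x.
- half: Loose white plaster mould half, 115 (x) x 108 (y) x 60 mm, about 0.9 kg, its 120 mm wide foot guided under the rails, axes as the mould's; the steel keeper stands on it. Origin: centre of its underside, at x = 77.5 mm in the mould's frame when the halves touch; it starts 0.5 to 3 mm farther off.
- keeper (a point): Seat of the crossbar's centre in the keeper, 8 mm above the plaster, axes as half. The keeper is a 30 mm wide hook: a post whose far face is 3.5 mm to the -x side of this point, with a lip at its top overhanging to +x (away from the lever), to 2.5 mm past this point; lip underside 5 mm, top 10 mm above it. The bar must come down beyond the lip, then be drawn in -x under it.
- lever_axis (a point): Hinge axis of the lever, on the centre line (y = 0 of the mould), 18 mm above the plaster top, 95 mm on the -x side of the keeper seat when the halves touch. Axes as mould.
- lever (a joint): Lever angle, rad: 0 upright, + laid back (-x, away from the keeper), 1.57 flat, closed (stop); - leans to the keeper, stop at -0.7. Stays where left (friction 0.1 N m, 4 to 7 N at the loop). With the loop hooked it tightens as it is laid back, takes some 3 to 7 N near the tip, springs partly back if let go, passes its toggle point at about 1.3, then snaps down by itself.
- lever_tip (a point): Tip of the lever handle, 90 mm from the lever axis: a flat steel handle, 30 mm wide (y), 6 mm thick, with a 9 mm round roll at the tip.
- loop (a joint): Angle of the wire loop to the lever, rad: 0 = square to the handle on the keeper side, + = bar raised towards the handle. Loop elevation above horizontal = lever + loop. Stiff pivot (0.035 N m): the loop stays where put and turns along with the lever unless its bar is held, so a loop merely laid down beyond the lip rises and slips off as the lever goes back: first draw the bar in under the lip.
- loop_bar (a point): Centre of the loop's crossbar: 7 mm round steel, 54 mm long, along y. x axis points along the loop away from its pivot. With the lever leaning about 0.35 towards the keeper, the bar swings down some 10 to 15 mm beyond its seat, clear of the lip.
- tab (a point): Upper face of the thumb tab: a steel tongue 34 wide, 40 long, 4 mm thick that runs on from the crossbar, bent up 0.38 rad from the loop. This point is 28 mm out from the bar; a 12 mm high cross rib stands on the tab between it and the bar (rib's outer face 12 mm from this point), so a fingertip on the tab can press the loop down and then push the rib in -x. Axes as loop_bar.
- bottle_a: Bystander: blue squeeze bottle, 52 mm wide, 130 mm tall, standing; origin under its centre.
- bottle_b: Bystander: teal squeeze bottle, 52 mm wide, 145 mm tall, standing; origin under its centre.
- tub: Bystander: white open tub, 70 mm wide, 70 mm tall, standing; origin under its centre.
- stick: Bystander: flat wooden stirring stick, 150 x 18 x 6 mm, lying along its x; origin under its centre.
- loop_pivot (a point): Pivot of the loop in the lever, 22 mm from the lever axis: with the lever upright, 21.5 mm above that axis and 4.6 mm to its -x side. Its axes turn with the lever. The crossbar is 111.5 mm from it; a stiff spring (12 N/mm, 12 mm travel) lets the loop lengthen under load.
Mind the look-alikes: they are no part of the job. What is shaped like the half but orange or yellow is not meant.

How it is judged (in metres and radians):
On the way, in this order (a step that is already met when the one before it is completed fails the run):
1. the loop's crossbar is caught behind the keeper, under its lip, while the lever is still up (x of loop_bar in the frame of keeper between -0.004 and 0.005 m and z of loop_bar in the frame of keeper between -0.008 and 0.004 m and value of joint lever below 1 rad), for 0.2 s.
2. the lever is laid back flat, past its toggle point (value of joint lever above 1.45 rad), for 0.2 s.
At the end, for the whole second after the job is handed in: The lever lies flat (beyond 1.45 rad), the crossbar sits under the keeper's lip (within 5 mm of its seat along x, below the lip), the loop pulls on the keeper with more than 25 N, the halves are together (gap under 2 mm), the loose half is level and at rest (value of joint lever above 1.45 rad and x of loop_bar in the frame of keeper between -0.004 and 0.005 m and z of loop_bar in the frame of keeper between -0.008 and 0.004 m and contact force between loop and half above 25 N and x of half in the frame of mould below 0.0795 m and angle between half's own z axis and vertical below 0.04 rad and linear speed of half below 0.01 m/s); the robot touches nothing.
It fails at once if a bystander is shifted by more than 20 mm or knocked over (distance of any of bottle_a, bottle_b, tub, stick from where it was at the start of the episode above 0.02 m or angle between any of bottle_a, bottle_b, tub's own z axis and vertical above 0.5 rad).
It also fails if it takes over 64 s, if anything falls off the work surface, if the arm or the gripper's body presses on something with over 40 N, if the wrist force passes 120 N, or if a joint passes its speed limit or range.

## Robot

A 6-joint arm with a two-finger parallel gripper is mounted at the origin on the work surface. World frame = base frame: x ahead of the robot, y to its left, z up, the work surface at z = 0. Lengths are in m, angles in degrees, forces in N, time in s.
With the tool pointing down it reaches from about 0.3 to 0.75 m from the base axis. Payload 8.5 kg.
Tool frame: the origin (TCP) lies midway between the tips of the shut fingers; the grasp point (between the pads) lies 19 mm behind it (env.tcp_to_grasp is the z of the grasp point in the tool frame, in m); z points along the fingers, y is the line along which they close (so a half turn about z gives the same grasp; the last joint's range is limited). The gripper opens to 85 mm and grips with 20 to 120 N. Pads are 22 mm wide; open, the fingers measure 114 mm over their backs; the gripper's body (76 mm by 85 mm) begins 54 mm behind the grasp point. The pads swing forward as they close: fully open they stand 13 mm farther back than shut.
Start: joints at [60.544, 21.807, 74.336, -0, 83.858, -12.336], TCP at [0.162, 0.526, 0.231] pointing down, gripper open.
Joint ranges: [-178.18, 178.18], [-50.72, 133.34], [12.68, 142.11], [-81.47, 261.47], [9.98, 163.14], [-165.26, 165.26]. Speed limits (degrees/s): [136.94, 136.94, 180, 180, 180, 180].

## Interface

Orientations are given as a 3x3 rotation matrix whose columns are the frame's x, y, z axes.
In Python, from rig import env, imaging, job, models gives the robot as it stands. The module is installed in compiled form; this text tells all that it offers.
- The arm moves only by the tool jog_arm, never from a script. Its argument "plan" is text: rows parted by semicolons, each of 7 numbers parted by spaces: the turn, a rotation vector about the tool's x, y, z in degrees, then the shift along the tool's x, y, z in cm, then the closure in counts, from 0 (fully open) to 255 (shut). In form: rx ry rz x y z claw; .... A call has 1 to 10 rows; each row shifts and turns the commanded pose from where the row before left it, along the tool's axes as they then stand; what a row does not reach is not made up. A row lasts 1/12 s, in which the tool goes at most 41.7 mm and 7.16 degrees, less where a joint would pass 70% of its speed; a pose out of reach is approached as far as the arm can. A call with a gripper value outside its range is refused whole. The fingers move at their own pace and stop on an object; "grip_force" is the grip in N (left out, the last holds). Time passes only in rows, so rows that do not move let the fingers close. It gives the time, the measured TCP pose, the force, the opening and the grip force at its end, in the units of the state.
- env.observe(): the state, without advancing time (a new reading comes with each control period).
- imaging.get_image(name): name is "scene" or "top" or "wrist"; returns a dict with "pixels" (384x512x3 uint8, red, green, blue), "depth" (384x512 float32, m along the optical axis (not along the pixel's ray), 0 where there is no reading), "fov_y" (degrees; the focal length in pixels is half the picture's height over the tangent of half this angle, whatever the lens; pixels are square), "cx", "cy" (the principal point, pixels), "world_from_camera" (4x4, takes a point from camera to world coordinates). Camera axes: x right, y down, z forward; pixel columns grow to the right and rows downward; lengths in m; the calibration is good to about 2 mm. A picture is of the moment at which its call begins.
- job.close_job(): hands the job in; it is judged then, once.
Trained networks look in the newest picture that a camera, given by its name, has taken for a name from the list of things; names that differ only in an ending like _2 or _b are one class to them, and where a whole thing is asked for, a point or a joint stands for the part that bears it (a point fixed in the world has none). Each returns a list of dicts, best first, with "confidence" (0 to 1); they miss things now and then, are a little off and sometimes report something else, mostly with a low value. They report only what shows in the picture. A call takes as long as a camera call. They do not tell look-alikes from the thing itself.
- models.outline_of(camera, query): "region" (384x512 bool, what is visible of it) and "bbox" ([centre column, centre row, width, height] in pixels, round what is visible of it).
- models.tip_of(camera, query): "at" ([column, row] in pixels: a listed point, or the origin of a listed thing).
The state is a dict: "time_s": time; "q": joint angles; "qvel": joint speeds; "joint_efforts": joint torques, N m; "position": TCP position; "tool_rot": TCP orientation; "ft_force": force on the tool from outside, world axes, zero at the start; "wrist_torque": the same for the moment, N m; "grip_width": finger opening in m; "gripper_force": force on a finger pad.
Only numpy, scipy, OpenCV 4.12 (cv2) and the standard library are available. Lean on these libraries where they do the work, as an engineer would, in place of code of your own. Each camera call takes 0.05 s, during which the arm holds its last target. There are 200 camera calls.

## Working session

There is one attempt and no reset: what is moved stays moved. The work goes in short steps, Python scripts to look and compute and a tool call to move; the robot and the scene stay as the last step left them, time stands still between calls to the robot, and variables do not carry over. Pictures are saved under pics/ and viewed, at most 10 in all, crops included, and the job is handed in when it is done.

Besides the shell and the picture viewer there is one more tool, called after ">>>" as name(argument=value, ...), one argument or row to a line, values as JSON. jog_arm: Moves the arm, as the interface text tells. Its arguments: {"type":"object","properties":{"plan":{"type":"string"},"grip_force":{"type":"number"}},"required":["plan"]}

```bash
mkdir -p pics
cat > h.py <<'E'
import numpy as np, cv2
from rig import env, imaging, job, models
def img(n): return imaging.get_image(n)
def cam(im):
    f=192/np.tan(np.radians(im['fov_y'])/2); return f,im['cx'],im['cy'],np.array(im['world_from_camera'])
def pt(im,u,v,r=1):
    f,cx,cy,T=cam(im); d=im['depth'][int(round(v))-r:int(round(v))+r+1,int(round(u))-r:int(round(u))+r+1]; d=d[d>0]
    d=np.median(d) if len(d) else np.nan
    return (T@[ (u-cx)/f*d,(v-cy)/f*d,d,1])[:3]
def atz(im,u,v,z):
    f,cx,cy,T=cam(im); r=T[:3,:3]@[(u-cx)/f,(v-cy)/f,1]; return T[:3,3]+r*(z-T[2,3])/r[2]
def save(im,n,crop=None,s=1):
    p=im['pixels'][:,:,::-1]
    if crop: x0,y0,x1,y1=crop; p=p[y0:y1,x0:x1]
    cv2.imwrite('pics/'+n,cv2.resize(p,None,fx=s,fy=s,interpolation=cv2.INTER_CUBIC))
E
python3 - <<'E'
from h import *
np.set_printoptions(precision=4,suppress=True)
s=env.observe(); print(s['position'],s['tool_rot'],s['ft_force'],s['time_s'])
ims=[]
for c in ['top','scene']:
    im=img(c); ims.append(im); print(c,im['world_from_camera'][:3,3] if hasattr(im['world_from_camera'],'shape') else im['world_from_camera'])
    for q in ['mould','half','keeper','lever_axis','lever_tip','loop_bar','tab','loop_pivot','bottle_a','tub','stick']:
        for r in models.tip_of(c,q)[:3]:
            u,v=r['at']; print(q,round(r['confidence'],2),np.round([u,v]),pt(im,u,v))
cv2.imwrite('pics/a.png',np.vstack([i['pixels'][:,:,::-1] for i in ims])[:, :])
p=np.hstack([i['pixels'][:,:,::-1] for i in ims]); cv2.imwrite('pics/a.png',cv2.resize(p,(800,300)))
save(ims[0],'top.png',None,1.5);save(ims[1],'scene.png',None,1.5)
E
```

```text
[0.1618 0.5254 0.2307] [[-0.9557  0.2943 -0.0007]
 [ 0.2943  0.9557 -0.0013]
 [ 0.0003 -0.0014 -1.    ]] [-0.0376 -0.2386 -0.2411] 0.0
top [0.3009 0.0604 1.1108]
mould 0.75 [238. 193.] [0.5378 0.0589 0.073 ]
mould 0.18 [287. 230.] [ 0.4369 -0.0616  0.0056]
half 0.77 [266. 188.] [ 0.542  -0.0137  0.0738]
half 0.59 [368. 249.] [ 0.3582 -0.2516  0.061 ]
half 0.56 [342. 179.] [ 0.546  -0.216   0.0615]
keeper 0.95 [350. 174.] [ 0.5541 -0.2363  0.0795]
keeper 0.68 [264. 183.] [ 0.5527 -0.0089  0.0919]
keeper 0.59 [374. 251.] [ 0.3504 -0.2639  0.0646]
lever_axis 0.58 [227. 190.] [0.5413 0.086  0.1013]
lever_tip 0.62 [211. 190.] [0.5312 0.1222 0.1649]
loop_bar 0.53 [144. 221.] [0.5061 0.322  0.0018]
loop_bar 0.5 [239. 176.] [0.5843 0.052  0.0733]
tab 0.6 [232. 174.] [0.5485 0.0684 0.2272]
loop_pivot 0.93 [222. 195.] [0.5253 0.0977 0.1265]
loop_pivot 0.49 [268. 188.] [ 0.5434 -0.0183  0.0734]
tub 0.75 [287. 230.] [ 0.4353 -0.0614  0.0053]
stick 0.73 [144. 221.] [0.5076 0.3218 0.0022]
stick 0.59 [224. 160.] [0.6345 0.086  0.0626]
scene [1.136  0.36   0.8229]
mould 0.83 [267. 238.] [0.5978 0.0867 0.0701]
half 0.83 [164. 199.] [ 0.6004 -0.1938  0.0604]
half 0.72 [233. 225.] [0.6007 0.0037 0.0705]
keeper 0.73 [161. 181.] [ 0.5529 -0.2371  0.06  ]
keeper 0.71 [194. 132.] [ 0.3499 -0.2728  0.0645]
keeper 0.55 [235. 206.] [ 0.5477 -0.0238  0.0723]
lever_axis 0.67 [270. 236.] [0.5904 0.0913 0.0709]
lever_axis 0.6 [281. 212.] [0.5596 0.1018 0.127 ]
lever_tip 0.71 [299. 190.] [0.521  0.1245 0.1684]
lever_tip 0.22 [254. 279.] [0.6815 0.1006 0.0316]
loop_bar 0.65 [270. 171.] [0.5528 0.07   0.2264]
tab 0.64 [269. 162.] [0.5491 0.0655 0.2472]
loop_pivot 0.9 [286. 210.] [0.5476 0.1079 0.1242]
bottle_a 0.9 [205. 268.] [ 0.7082 -0.0062  0.0326]
bottle_a 0.89 [256. 278.] [0.6802 0.104  0.0357]
tub 0.95 [246. 194.] [ 0.4648 -0.0419  0.0259]
stick 0.67 [381. 268.] [0.5065 0.3288 0.0053]
```

View pics/top.png

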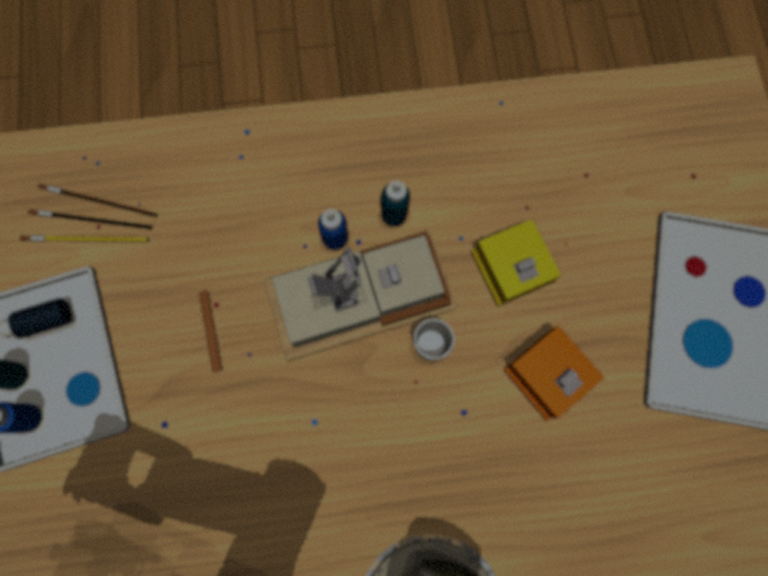

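View pics/scene.png

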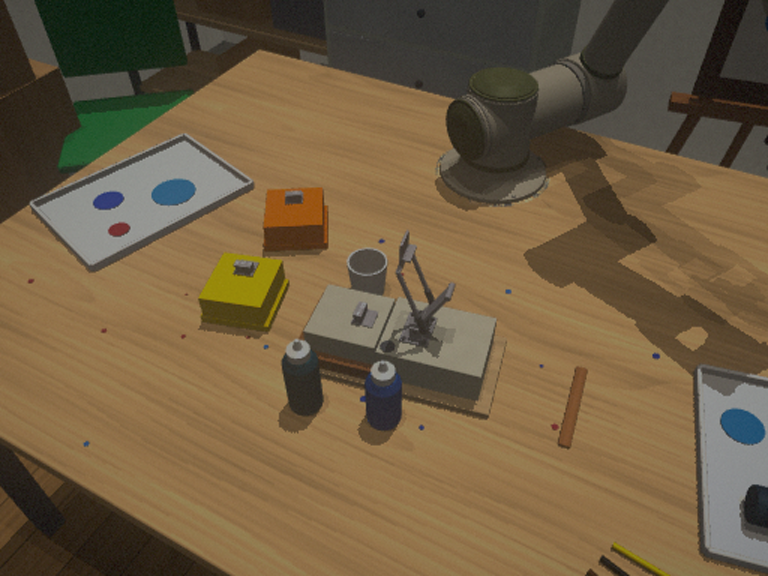

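The top view shows the white mould, with the board from (270,320) to (450,270). The lever is at about (345,265) leaning back, the loop is raised towards the handle, and the keeper is at (392,273). The yellow and orange blocks are the look-alikes. Next I'll fit the mould frame.

```bash
cat >> h.py <<'E'
def cloud(im):
    f,cx,cy,T=cam(im); v,u=np.mgrid[0:384,0:512]; d=im['depth']
    P=np.stack([(u-cx)/f*d,(v-cy)/f*d,d],-1)@T[:3,:3].T+T[:3,3]; P[d<=0]=np.nan; return P
E
python3 - <<'E'
from h import *
np.set_printoptions(precision=4,suppress=True)
im=img('top'); P=cloud(im); hsv=cv2.cvtColor(im['pixels'],cv2.COLOR_RGB2HSV)
m=(abs(P[...,2]-.072)<.008)&(P[...,0]>.4)&(P[...,0]<.68)&(P[...,1]>-.12)&(P[...,1]<.25)
m=cv2.morphologyEx(m.astype(np.uint8),cv2.MORPH_OPEN,np.ones((3,3)))
n,l,st,_=cv2.connectedComponentsWithStats(m); k=1+np.argmax(st[1:,4]); m=l==k
Q=P[m]; print(len(Q),np.median(Q[:,2]))
(c,wh,a)=cv2.minAreaRect(Q[:,:2].astype(np.float32)); print(c,wh,a); print(cv2.boxPoints((c,wh,a)))
im2=img('scene'); P2=cloud(im2); m2=(abs(P2[...,2]-.072)<.006)&(P2[...,0]>.4)&(P2[...,0]<.66)&(P2[...,1]>-.12)&(P2[...,1]<.25)
m2=cv2.morphologyEx(m2.astype(np.uint8),cv2.MORPH_OPEN,np.ones((3,3)));n,l,st,_=cv2.connectedComponentsWithStats(m2);Q2=P2[l==1+np.argmax(st[1:,4])]
r=cv2.minAreaRect(Q2[:,:2].astype(np.float32)); print(r,cv2.boxPoints(r))
E
```

```text
3843 0.07306639646515833
(0.5457556247711182, 0.05657189339399338) (0.12108741700649261, 0.27779287099838257) 10.725945472717285
[[ 0.4604  0.1818]
 [ 0.5121 -0.0912]
 [ 0.6311 -0.0686]
 [ 0.5794  0.2043]]
((0.5443075895309448, 0.05812392383813858), (0.12321119755506516, 0.27755483984947205), 10.818178176879883) [[ 0.4577  0.1829]
 [ 0.5098 -0.0898]
 [ 0.6309 -0.0666]
 [ 0.5788  0.206 ]]
```

>>> jog_arm(
  plan="0 0 0 -3.24 -1.7 0 255;0 0 0 -3.24 -1.7 0 255;0 0 0 -3.24 -1.7 0 255;0 0 0 -3.24 -1.7 0 255;0 0 0 -3.24 -1.7 0 255;0 0 0 -3.24 -1.7 0 255;0 0 0 -3.24 -1.7 0 255;0 0 0 -3.24 -1.7 0 255;0 0 0 -3.24 -1.7 0 255;0 0 0 -3.24 -1.7 0 255",
)

```text
time_s: 2.13
position: [0.4226, 0.2663, 0.2315]
tool_rot: [[-0.956, 0.294, 0.0], [0.294, 0.956, 0.0], [-0.0, 0.0, -1.0]]
ft_force: [1.0, 1.2, 0.4]
grip_width: -0.0001
gripper_force: 0.0
```

>>> jog_arm(
  plan="0 0 0 -3.24 -1.7 0 255;0 0 0 -3.24 -1.7 0 255;0 0 0 -3.24 -1.7 0 255;0 0 6.91 0 0 0 255;0 0 6.91 0 0 0 255;0 0 6.91 0 0 0 255;0 0 6.91 0 0 0 255;0 0 6.91 0 0 0 255;0 0 6.91 0 0 0 255;0 0 6.91 0 0 0 255",
)

```text
time_s: 2.97
position: [0.4994, 0.1904, 0.2313]
tool_rot: [[-0.409, 0.912, -0.0], [0.912, 0.409, 0.0], [0.0, -0.0, -1.0]]
ft_force: [-0.1, -0.2, -0.0]
grip_width: 0.0001
gripper_force: 0.0
```

>>> jog_arm(
  plan="0 0 6.91 0 0 0 255;0 0 6.91 0 0 0 255;0 0 0 0 0 0 255;0 0 0 0 0 0 255;0 0 0 0 0 0 255",
)

```text
time_s: 3.38
position: [0.4994, 0.1904, 0.2313]
tool_rot: [[-0.189, 0.982, -0.0], [0.982, 0.189, -0.0], [-0.0, -0.0, -1.0]]
ft_force: [-0.1, 0.3, 0.5]
grip_width: -0.0001
gripper_force: 0.0
```

```bash
cat >> h.py <<'E'
ang=np.radians(10.77); MX=np.array([np.sin(ang),-np.cos(ang),0]); MY=np.array([np.cos(ang),np.sin(ang),0]); O=np.array([.5453,.0556,0])
def mf(p): p=np.asarray(p)-O; return np.array([p@MX,p@MY,p[2]])*1000
def find(c,qs=('keeper','lever_axis','loop_pivot','lever_tip','loop_bar','tab')):
    im=img(c)
    for q in qs:
        for r in models.tip_of(c,q)[:2]:
            u,v=r['at']; print(c,q,round(r['confidence'],2),np.round([u,v]),mf(pt(im,u,v)).round(1))
    return im
E
python3 - <<'E'
from h import *
np.set_printoptions(precision=4,suppress=True)
im=find('wrist'); T=im['world_from_camera']; print(np.array(T)); print('tcp',mf(env.observe()['position']).round(1)); save(im,'w1.png',None,1.5)
find('scene');find('top')
E
```

```text
wrist keeper 0.63 [273. 344.] [-158.2  -14.8  307.1]
wrist keeper 0.55 [271. 263.] [-148.8  -12.3  250.1]
wrist lever_tip 0.9 [281. 290.] [-154.3  -10.4  277.9]
[[ 0.9818  0.1802  0.0597  0.4843]
 [ 0.1898 -0.9312 -0.3113  0.2712]
 [-0.0005  0.317  -0.9484  0.3737]
 [ 0.      0.      0.      1.    ]]
tcp [-141.   -19.9  231.3]
scene keeper 0.95 [240. 206.] [61.8 -0.6 88.4]
scene keeper 0.94 [192. 130.] [ 288.1 -247.5   75. ]
scene lever_axis 0.57 [280. 214.] [-41.6  29.7 126. ]
scene loop_pivot 0.71 [284. 210.] [-45.9  10.3 118.8]
scene loop_bar 0.55 [271. 171.] [-13.5   8.5 226.3]
top keeper 0.94 [353. 173.] [295.5 -46.8  78.8]
top keeper 0.81 [263. 183.] [63.4 -3.7 91.8]
top lever_axis 0.86 [226. 190.] [-32.1   3.1 105.1]
top lever_axis 0.16 [240. 196.] [ -3.6 -15.4  72.1]
top lever_tip 0.57 [213. 187.] [-60.3   7.7 152.5]
top loop_bar 0.76 [236. 176.] [ -5.4  -9.5 250.6]
top loop_bar 0.66 [226. 158.] [-8.1 95.2 69.6]
top tab 0.78 [231. 174.] [-14.4   5.2 227.5]
```

View pics/w1.png

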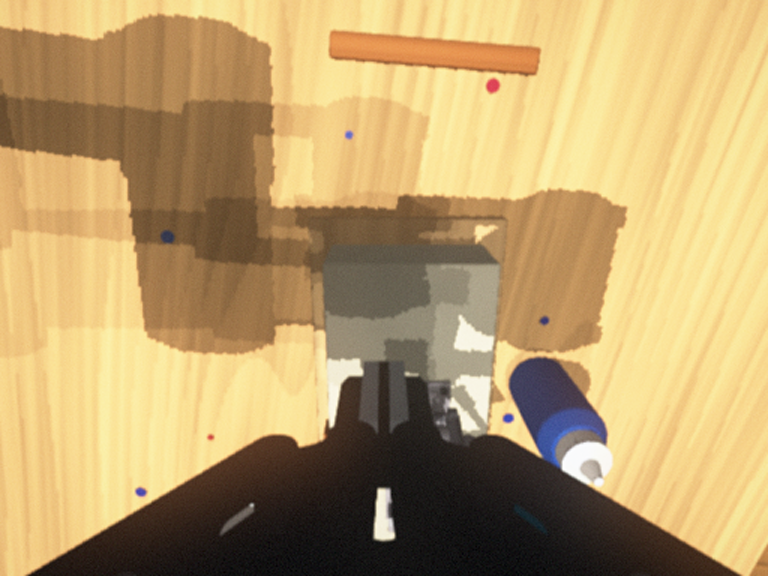

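```bash
cat >> h.py <<'E'
def pts(c):
    P=cloud(img(c)).reshape(-1,3); P=P[np.isfinite(P).all(1)]-O
    M=np.stack([P@MX,P@MY,P[:,2]],1)*1000
    return M[(abs(M[:,1])<60)&(M[:,0]>-140)&(M[:,0]<140)&(M[:,2]>60)]
E
python3 - <<'E'
from h import *
np.set_printoptions(precision=1,suppress=True,linewidth=200)
for c in ['top','scene']:
    M=pts(c); p=M[(M[:,2]<76)]; print(c,'plaster',np.percentile(p,[1,99],axis=0),np.median(p[:,2]))
    k=M[(M[:,0]>35)&(M[:,2]>80)]; print('keeper',len(k)); print(k[np.argsort(k[:,0])])
    l=M[(M[:,0]<35)&(M[:,2]>84)&(abs(M[:,1])<35)]; l=l[np.argsort(l[:,2])]; print('lat',len(l)); print(l[::2 if len(l)<160 else 4].round(0).tolist())
E
```

```text
top plaster [[-102.3  -59.    64.1]
 [ 135.6   57.3   75.9]] 72.88108954744365
keeper 70
[[ 56.3   8.4  81.9]
 [ 56.5  -8.1  80.8]
 [ 56.5   1.   88.3]
 [ 56.6   9.6  87.2]
 [ 56.8 -15.1  86.1]
 [ 56.8   2.4  93. ]
 [ 56.8  10.8  92.6]
 [ 56.8  -6.6  85.1]
 [ 56.9  -5.6  91.9]
 [ 57.  -13.8  91.6]
 [ 57.8   5.4  91. ]
 [ 57.9 -11.   90.4]
 [ 57.9  -2.7  90. ]
 [ 58.   14.1  89.6]
 [ 58.1   6.6  96.4]
 [ 58.7  -0.3  90.5]
 [ 58.8  -8.4  89.8]
 [ 59.5  10.7  90.1]
 [ 59.6 -14.3  90.3]
 [ 59.6   2.4  89.8]
 [ 59.7  -5.7  88.9]
 [ 59.9   3.8  94.6]
 [ 60.   -4.3  93.7]
 [ 60.   12.4  93.2]
 [ 60.2 -12.1  91.7]
 [ 60.8 -10.1  93.8]
 [ 61.2  15.7  90.2]
 [ 61.2   7.5  89.5]
 [ 61.4  -0.5  88.4]
 [ 62.1   1.9  88.9]
 [ 62.2  10.5  87.8]
 [ 62.5  -5.8  86. ]
 [ 62.5 -14.1  85.9]
 [ 62.6 -13.   92.6]
 [ 62.7  12.3  90.7]
 [ 62.9   4.3  89.4]
 [ 62.9  -4.   89.3]
 [ 63.1 -11.1  95.3]
 [ 63.3  -2.4  92.9]
 [ 63.6  14.9  90.3]
 [ 63.6   6.7  89.9]
 [ 64.1  -8.2  93.3]
 [ 64.1   8.5  92.8]
 [ 64.5   1.   89.4]
 [ 64.6  -6.4  96.2]
 [ 64.8   2.3  94.3]
 [ 64.9  10.9  93.3]
 [ 65.3 -13.2  89.9]
 [ 
[... 28228 characters left out ...]
20.0, 531.0], [-84.0, -11.0, 531.0], [-91.0, -5.0, 531.0], [-86.0, -15.0, 531.0], [-97.0, -6.0, 532.0], [-90.0, -11.0, 532.0], [-95.0, -9.0, 532.0], [-84.0, -12.0, 532.0], [-94.0, -11.0, 532.0], [-98.0, -16.0, 533.0], [-90.0, -16.0, 533.0], [-94.0, -13.0, 533.0], [-84.0, -17.0, 533.0], [-95.0, -16.0, 533.0], [-88.0, -14.0, 534.0], [-90.0, -18.0, 534.0], [-89.0, -21.0, 534.0], [-95.0, -34.0, 534.0], [-99.0, -20.0, 534.0], [-90.0, -28.0, 534.0], [-98.0, -26.0, 534.0], [-95.0, -25.0, 534.0], [-87.0, -23.0, 534.0], [-85.0, -11.0, 534.0], [-89.0, -30.0, 535.0], [-96.0, -32.0, 535.0], [-98.0, -32.0, 535.0], [-87.0, -33.0, 535.0], [-84.0, -31.0, 535.0], [-93.0, -19.0, 535.0], [-89.0, -31.0, 536.0]]
```

>>> jog_arm(
  plan="0 0 0 -1.3 1 1.6 255;0 0 0 -1.4 1 1.6 255;0 0 0 -1.4 0 1.6 255;0 0 0 0 0 1.6 255;0 0 0 0 0 1.7 255;0 0 0 0 0 0 255;0 0 0 -0.8 0 0 255;0 0 0 -0.8 0 0 255;0 0 0 -0.8 0 0 255;0 0 0 -0.8 0 0 255",
)

```text
time_s: 5.37
position: [0.5332, 0.1216, 0.1515]
tool_rot: [[-0.185, 0.983, 0.002], [0.983, 0.185, 0.0], [-0.0, 0.002, -1.0]]
ft_force: [0.9, 1.4, 1.3]
grip_width: -0.0004
gripper_force: 0.8
```

>>> jog_arm(
  plan="0 0 0 -0.8 0 0 255;0 0 0 -0.8 0 0 255;0 0 0 -0.8 0 0 255;0 0 0 -0.8 0 0 255;0 0 0 -0.8 0 0 255;0 0 0 -0.6 0 0 255;0 0 0 0 0 0 255;0 0 0 0 0 0 255",
)

```text
time_s: 6.03
position: [0.5412, 0.0768, 0.1503]
tool_rot: [[-0.185, 0.983, -0.0], [0.983, 0.185, -0.0], [-0.0, -0.0, -1.0]]
ft_force: [-0.0, -0.1, 0.2]
grip_width: 0.0001
gripper_force: 0.0
```

```bash
cat >> h.py <<'E'
def prof(c,ymin=0,ymax=14,x0=-60,x1=130,zmin=84,zmax=260):
    M=pts(c); M=M[(abs(M[:,1])>=ymin)&(abs(M[:,1])<=ymax)&(M[:,2]>zmin)&(M[:,2]<zmax)&(M[:,0]>x0)&(M[:,0]<x1)]
    k=np.round(M[:,[0]]/6).astype(int)[:,0]
    return [(int(i*6),int(np.min(M[k==i,2])),int(np.median(M[k==i,2])),int(np.max(M[k==i,2])),int((k==i).sum())) for i in np.unique(k)]
E
python3 - <<'E'
from h import *
print(mf(env.observe()['position']).round(1))
for c in ['scene','top']:
    im=find(c,('lever_tip','loop_bar','tab','loop_pivot'));
    print('mid',prof(c)); print('legs',prof(c,20,32))
    if c=='scene': save(im,'s2.png',(160,110,360,260),3.5)
E
```

```text
[-2.160e+01 -1.000e-01  1.503e+02]
scene lever_tip 0.8 [264. 183.] [-16.3  60.7 239.5]
scene tab 0.85 [221. 176.] [103.6  -5.4 168.4]
scene tab 0.17 [380. 270.] [-275.7   19.5    4.3]
scene loop_pivot 0.9 [279. 203.] [-28.  -13.2 113.3]
scene loop_pivot 0.72 [202. 267.] [ 96.1 151.   38. ]
mid [(-42, 89, 231, 258, 28), (-36, 89, 161, 258, 100), (-30, 92, 153, 223, 71), (-24, 104, 120, 200, 55), (-18, 111, 132, 177, 56), (-12, 131, 145, 171, 36), (-6, 143, 158, 168, 34), (0, 159, 171, 254, 18), (6, 168, 173, 175, 7), (54, 84, 87, 91, 13), (60, 85, 89, 91, 22), (66, 86, 89, 90, 20), (72, 145, 146, 146, 2), (78, 143, 148, 166, 44), (84, 147, 154, 166, 35), (90, 148, 157, 159, 22), (96, 157, 161, 165, 31), (102, 160, 166, 170, 34), (108, 167, 170, 172, 23)]
legs [(-36, 87, 223, 259, 24), (-30, 86, 114, 243, 42), (-24, 94, 116, 236, 29), (-18, 111, 117, 199, 13), (-12, 114, 119, 197, 16), (-6, 112, 121, 124, 13), (0, 115, 122, 126, 11), (6, 119, 124, 127, 9), (12, 121, 126, 128, 10), (18, 124, 127, 130, 14), (24, 125, 129, 134, 17), (30, 126, 131, 135, 18), (36, 130, 133, 136, 18), (42, 130, 134, 136, 16), (48, 131, 137, 139, 19), (54, 133, 138, 141, 17), (60, 137, 140, 145, 21), (66, 138, 144, 146, 17), (72, 139, 144, 147, 17), (78, 141, 146, 149, 19), (84, 142, 143, 145, 2)]
top loop_bar 0.83 [273. 173.] [ 84.   -4.3 165.6]
top tab 0.65 [273. 167.] [ 90.2   9.5 160. ]
mid [(54, 88, 89, 91, 3), (60, 87, 92, 96, 22), (66, 85, 90, 95, 22), (72, 89, 90, 93, 6), (78, 145, 149, 165, 27), (84, 147, 164, 169, 32), (90, 157, 160, 165, 28), (96, 157, 162, 166, 30), (102, 162, 167, 173, 33), (108, 168, 171, 175, 29), (114, 167, 169, 172, 2)]
legs [(24, 130, 130, 130, 1), (30, 133, 134, 135, 2), (48, 137, 137, 139, 4), (54, 137, 142, 144, 9), (60, 137, 143, 146, 9), (66, 140, 144, 149, 13), (72, 139, 146, 150, 16), (78, 142, 149, 153, 21), (84, 144, 147, 150, 6)]
```

View pics/s2.png

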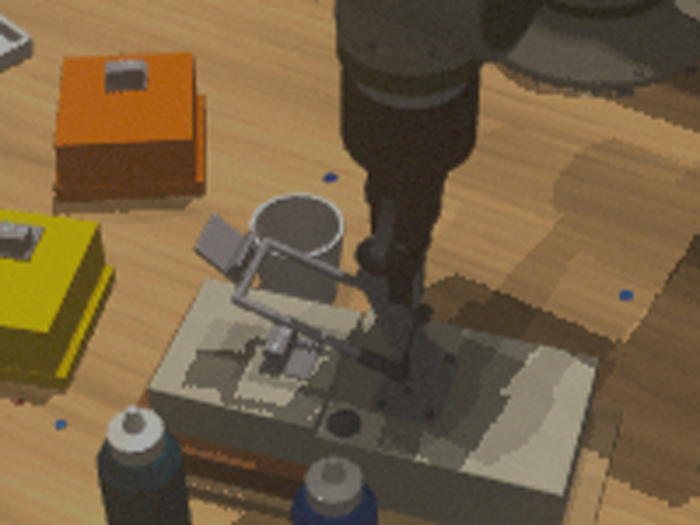

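The lever now leans about -0.36 and the bar is at about x=80, z=147 mm, with the tab to its left in the crop. I'll go above the tab and press it down.

>>> jog_arm(
  plan="0 0 0 0.2 0 2.5 255;0 0 0 0 0 -2.5 255;0 0 0 0 0 -2.5 255;0 0 0 0 0 -2.5 255;0 0 0 -3.3 0 0 255;0 0 0 -3.3 0 0 255;0 0 0 -3.3 0 0 255;0 0 0 -3.4 0 0 255;0 0 0 0 0 0 255;0 0 0 0 0 0 255",
)

```text
time_s: 7.57
position: [0.5655, -0.0529, 0.2]
tool_rot: [[-0.183, 0.983, -0.0], [0.983, 0.183, 0.0], [0.0, -0.0, -1.0]]
ft_force: [-0.0, 0.5, -0.4]
grip_width: 0.0
gripper_force: 0.0
```

My first row went down instead of up, which may have tilted the lever further, so I'll measure again.

Run:
```python
from h import *
print(mf(env.observe()['position']).round(1))
for c in ['scene','top']:
    im=find(c,('lever_tip','loop_bar','tab','loop_pivot','keeper'))
    print('mid',prof(c,zmax=190)); print('legs',prof(c,20,32,zmax=190))
```

```text
[110.4  -0.5 200. ]
scene lever_tip 0.59 [258. 185.] [  68.3 -163.2    1.5]
scene lever_tip 0.16 [278. 214.] [-31.5   9.8 103.5]
scene loop_bar 0.62 [230. 197.] [ 84.2  -1.  110.4]
scene tab 0.63 [218. 189.] [114.4  -6.7 123.1]
scene tab 0.5 [247. 194.] [ 77.4 -98.1  27.9]
scene loop_pivot 0.79 [277. 206.] [-25.7  -3.5 112.6]
scene keeper 0.93 [161. 182.] [288.  -45.   60.5]
scene keeper 0.8 [238. 208.] [ 55.6  28.  111.3]
mid [(-42, 91, 92, 94, 2), (-36, 90, 96, 106, 40), (-30, 89, 107, 115, 43), (-24, 101, 113, 115, 25), (-18, 103, 117, 125, 43), (-12, 112, 129, 136, 42), (-6, 126, 139, 148, 44), (0, 140, 150, 156, 41), (6, 149, 160, 171, 49), (12, 158, 170, 172, 33), (18, 166, 168, 168, 4), (54, 84, 86, 90, 10), (60, 85, 88, 90, 20), (66, 84, 88, 91, 14), (84, 108, 111, 114, 20), (90, 110, 112, 126, 27), (96, 111, 119, 128, 34), (102, 115, 117, 119, 18), (108, 114, 119, 122, 28), (114, 118, 122, 125, 28), (120, 120, 123, 126, 26), (126, 122, 123, 123, 2)]
legs [(-36, 87, 91, 92, 5), (-30, 87, 112, 117, 21), (-24, 96, 113, 117, 26), (-18, 109, 113, 116, 22), (-12, 109, 114, 114, 15
[... 528 characters left out ...]
loop_pivot 0.62 [230. 190.] [-23.5  -3.  115.9]
top keeper 0.95 [375. 251.] [ 276.2 -249.9   78.6]
top keeper 0.89 [349. 175.] [284.8 -48.7  78.4]
mid [(-36, 91, 97, 102, 22), (-30, 96, 106, 113, 28), (-24, 108, 114, 118, 28), (-18, 111, 118, 123, 28), (-12, 121, 127, 135, 28), (-6, 133, 139, 145, 32), (0, 142, 151, 157, 31), (6, 153, 161, 171, 34), (12, 164, 171, 175, 30), (18, 168, 171, 174, 11)]
legs [(-36, 94, 94, 94, 1), (-30, 86, 113, 118, 7), (-24, 107, 117, 121, 19), (-18, 113, 116, 118, 19), (-12, 111, 116, 120, 18), (-6, 108, 115, 119, 18), (0, 111, 115, 119, 18), (6, 113, 116, 120, 12), (12, 113, 115, 118, 8), (18, 111, 114, 116, 6), (24, 112, 113, 118, 5), (30, 111, 115, 118, 7)]
```

>>> jog_arm(
  plan="0 0 0 -0.45 0 2.3 255;0 0 0 0 0 2.3 255;0 0 0 0 0 2.2 255;0 0 0 0 0 0.8 255;0 0 0 0 0 0.8 255;0 0 0 0 0 0.8 255;0 0 0 0 0 0.8 255;0 0 0 0 0 0.8 255;0 0 0 0 0 0.5 255;0 0 0 0 0 0 255",
)

```text
time_s: 9.2
position: [0.5659, -0.0559, 0.0864]
tool_rot: [[-0.185, 0.983, -0.001], [0.983, 0.185, 0.0], [0.001, -0.001, -1.0]]
ft_force: [-0.9, -0.4, 0.6]
grip_width: -0.0004
gripper_force: 0.0
```

Run:
```python
from h import *
o=env.observe(); print(mf(o['position']).round(1),o['ft_force'])
for c in ['scene','top']:
    im=find(c,('loop_bar','tab')) if c=='top' else img(c)
    print('mid',[a for a in prof(c,zmin=75,zmax=190) if a[0]<20 or 45<a[0]<130]); print('legs',prof(c,20,31,x0=0,zmin=76,zmax=150))
    if c=='scene': save(im,'s3.png',(180,130,320,240),5)
```

```text
[113.3  -0.6  86.4] [-0.88000319 -0.40706433  0.57090235]
mid [(-54, 75, 76, 76, 2), (-48, 75, 75, 76, 6), (-42, 75, 76, 94, 6), (-36, 75, 96, 103, 42), (-30, 92, 106, 115, 44), (-24, 100, 113, 116, 27), (-18, 75, 118, 124, 40), (-12, 75, 129, 134, 42), (-6, 126, 138, 148, 42), (0, 142, 150, 156, 38), (6, 147, 160, 171, 49), (12, 159, 170, 174, 34), (18, 168, 169, 170, 2), (48, 75, 76, 76, 3), (54, 75, 84, 92, 29), (60, 79, 88, 91, 29), (66, 83, 88, 91, 23), (78, 77, 81, 84, 12), (84, 78, 81, 84, 23), (90, 79, 81, 94, 27), (96, 77, 158, 187, 81), (102, 81, 117, 189, 93), (108, 81, 103, 156, 37), (114, 80, 99, 138, 27), (120, 81, 91, 142, 14), (126, 97, 98, 98, 2)]
legs [(0, 101, 105, 107, 5), (6, 98, 104, 104, 7), (12, 97, 102, 106, 9), (18, 95, 99, 101, 18), (24, 91, 98, 101, 15), (30, 91, 96, 98, 15), (36, 91, 95, 98, 15), (42, 88, 93, 96, 15), (48, 88, 91, 94, 15), (54, 85, 89, 92, 15), (60, 80, 88, 90, 16), (66, 80, 85, 88, 11), (72, 81, 84, 88, 15), (78, 77, 81, 85, 19), (84, 78, 82, 84, 11), (102, 130, 140, 147, 13), (120, 130, 132, 134, 2)]
top tab 0.42 [267. 180.] [ 30.  -87.3 460.9]
mid [(-60, 75, 77, 77, 3), (-54, 75, 76, 77, 7), (-48, 75, 77, 79, 17), (-42, 75, 76, 79, 18), (-36, 75, 96, 103, 27), (-30, 97, 105, 113, 29), (-24, 77, 114, 119, 29), (-18, 75, 118, 126, 31), (-12, 75, 127, 134, 33), (-6, 130, 139, 147, 33), (0, 75, 148, 156, 35), (6, 75, 159, 169, 38), (12, 75, 171, 175, 35), (18, 77, 170, 173, 14)]
legs [(0, 108, 110, 113, 6), (6, 104, 106, 113, 10), (12, 101, 104, 108, 7), (18, 99, 102, 104, 7), (24, 77, 99, 101, 8), (30, 76, 98, 101, 6), (36, 94, 97, 101, 7), (42, 94, 96, 97, 5)]
```

View pics/s3.png

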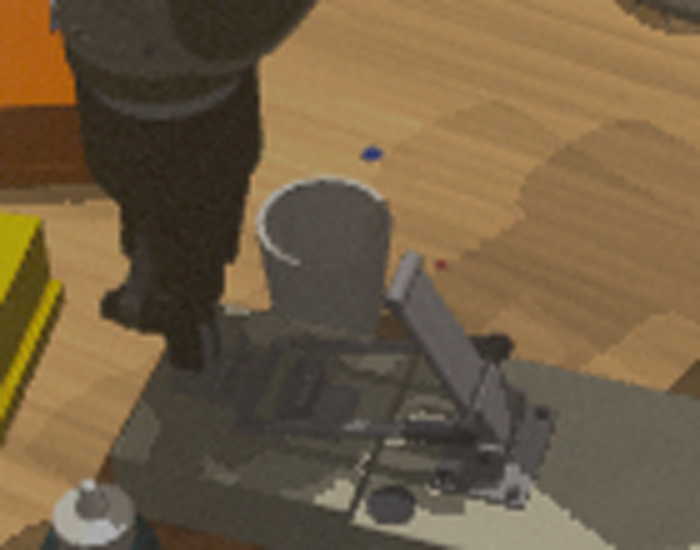

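>>> jog_arm(
  plan="0 0 0 0 0 0.2 255;0 0 0 0.4 0 0 255;0 0 0 0.4 0 0 255;0 0 0 0.3 0 0 255;0 0 0 0.3 0 0 255;0 0 0 0 0 0 255",
)

```text
time_s: 10.1
position: [0.5638, -0.0426, 0.0854]
tool_rot: [[-0.186, 0.983, 0.001], [0.983, 0.186, -0.002], [-0.002, 0.0, -1.0]]
ft_force: [0.1, -4.4, -0.7]
grip_width: -0.0002
gripper_force: 2.2
```

>>> jog_arm(
  plan="0 0 0 0.2 0 0.15 255;0 0 0 0.2 0 0 255;0 0 0 0 0 0 255;0 0 0 0 0 0 255",
)

```text
time_s: 10.43
position: [0.5631, -0.0389, 0.0839]
tool_rot: [[-0.186, 0.983, 0.001], [0.983, 0.186, -0.002], [-0.002, 0.0, -1.0]]
ft_force: [0.5, -5.3, -1.2]
grip_width: -0.0001
gripper_force: 2.5
```

Run:
```python
from h import *
o=env.observe(); print(mf(o['position']).round(1),o['ft_force'])
for c in ['scene']:
    im=img(c)
    print('mid',[a for a in prof(c,zmin=75,zmax=190) if a[0]<20 or 45<a[0]<130]); print('legs',prof(c,20,31,x0=40,zmin=76,zmax=120))
    save(im,'s4.png',(180,130,320,240),5)
```

```text
[96.1 -0.1 83.9] [ 0.45415422 -5.27826795 -1.1508649 ]
mid [(-54, 75, 76, 76, 4), (-48, 75, 75, 78, 10), (-42, 75, 107, 181, 36), (-36, 76, 150, 184, 110), (-30, 103, 132, 180, 25), (-18, 75, 75, 76, 2), (-12, 75, 75, 75, 1), (6, 75, 75, 75, 1), (48, 75, 76, 77, 2), (54, 76, 85, 91, 28), (60, 78, 88, 91, 27), (66, 75, 88, 91, 28), (72, 78, 80, 82, 15), (78, 78, 154, 188, 78), (84, 79, 114, 188, 87), (90, 78, 99, 151, 37), (96, 77, 96, 135, 25), (102, 79, 84, 134, 17), (108, 80, 84, 102, 9), (126, 75, 75, 75, 1)]
legs [(42, 84, 88, 90, 13), (48, 81, 87, 89, 15), (54, 81, 83, 88, 13), (60, 77, 83, 86, 18), (66, 79, 80, 82, 13), (72, 77, 79, 81, 6)]
```

>>> jog_arm(
  plan="0 0 0 0.15 0 0 255;0 0 0 0.15 0 0 255;0 0 0 0 0 0 255",
)

```text
time_s: 10.83
position: [0.5627, -0.036, 0.084]
tool_rot: [[-0.186, 0.983, 0.001], [0.983, 0.186, -0.002], [-0.002, 0.001, -1.0]]
ft_force: [1.1, -5.5, -1.3]
grip_width: 0.0
gripper_force: 2.9
```

>>> jog_arm(
  plan="0 0 0 0.15 0 0 255;0 0 0 0.15 0 0 255;0 0 0 0 0 0 255;0 0 0 0 0 0 255",
)

```text
time_s: 11.17
position: [0.5624, -0.0338, 0.0841]
tool_rot: [[-0.186, 0.983, 0.002], [0.983, 0.186, -0.003], [-0.004, 0.001, -1.0]]
ft_force: [1.5, -8.0, -1.3]
grip_width: -0.0
gripper_force: 4.6
```

>>> jog_arm(
  plan="0 0 0 0.15 0 0 255;0 0 0 0.15 0 0 255;0 0 0 0 0 0 255;0 0 0 0 0 0 255",
)

```text
time_s: 11.5
position: [0.5622, -0.0322, 0.0844]
tool_rot: [[-0.186, 0.983, 0.003], [0.983, 0.186, -0.006], [-0.006, 0.001, -1.0]]
ft_force: [1.1, -15.9, -0.1]
grip_width: 0.0
gripper_force: 7.8
```

Run:
```python
from h import *
o=env.observe(); print(mf(o['position']).round(1),o['ft_force'])
for c in ['scene']:
    im=img(c)
    print('mid',[a for a in prof(c,zmin=75,zmax=190) if a[0]<20 or 45<a[0]<130]); print('legs',prof(c,20,31,x0=40,zmin=76,zmax=120))
    save(im,'s4.png',(180,130,320,240),5)
```

```text
[89.4  0.2 84.4] [  1.12351883 -15.85378169  -0.1183003 ]
mid [(-60, 153, 158, 162, 10), (-54, 75, 144, 156, 26), (-48, 75, 129, 143, 34), (-42, 75, 118, 128, 26), (-36, 99, 108, 112, 20), (-30, 89, 95, 102, 9), (-24, 75, 81, 88, 2), (-18, 75, 75, 76, 3), (-12, 76, 76, 76, 1), (48, 76, 76, 76, 1), (54, 75, 87, 91, 41), (60, 77, 88, 91, 26), (66, 79, 88, 189, 21), (72, 77, 152, 183, 78), (78, 80, 115, 188, 82), (84, 78, 99, 146, 32), (90, 81, 95, 135, 24), (96, 81, 85, 133, 10), (102, 83, 83, 90, 5)]
legs [(42, 82, 86, 87, 13), (48, 78, 83, 87, 16), (54, 79, 82, 86, 14), (60, 78, 80, 82, 13), (66, 76, 79, 80, 8)]
```

View pics/s4.png

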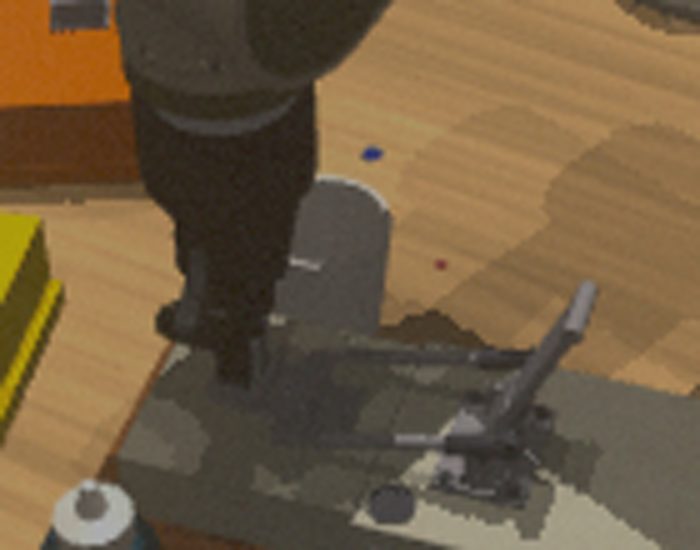

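>>> jog_arm(
  plan="0 0 0 -0.3 0 0 255;0 0 0 -0.1 0 -0.5 255;0 0 0 0 0 -3.2 255;0 0 0 0 0 -3.2 255;0 0 0 0 0 -3.2 255;0 0 0 0 0 -3 255;0 0 0 3.2 0 0 255;0 0 0 3.2 0 0 255;0 0 0 3.2 0 0 255;0 0 0 3.2 0 0 255",
)

```text
time_s: 12.48
position: [0.5374, 0.0942, 0.2153]
tool_rot: [[-0.185, 0.983, 0.0], [0.983, 0.185, 0.0], [0.0, 0.0, -1.0]]
ft_force: [1.1, 0.5, -0.4]
grip_width: -0.0004
gripper_force: 0.0
```

Run:
```python
from h import *
o=env.observe(); print(mf(o['position']).round(1),o['ft_force'])
for c in ['scene','top']:
    im=img(c)
    print('mid',[a for a in prof(c,x0=-90,zmin=75,zmax=190) if a[0]<20 or 45<a[0]<130]); print('legs',prof(c,20,31,x0=40,zmin=76,zmax=120))
```

```text
[-39.4  -0.5 215.3] [ 1.13836125  0.5333382  -0.40966443]
mid [(-72, 170, 172, 175, 10), (-66, 165, 174, 178, 32), (-60, 152, 161, 173, 20), (-54, 75, 144, 156, 32), (-48, 75, 128, 142, 35), (-42, 75, 116, 128, 28), (-36, 100, 109, 113, 20), (-30, 90, 96, 102, 11), (-18, 75, 75, 77, 5), (-12, 75, 75, 76, 3), (48, 75, 75, 75, 1), (54, 75, 87, 90, 43), (60, 75, 89, 91, 25), (66, 79, 88, 91, 17), (72, 78, 81, 95, 35), (78, 80, 91, 94, 20), (84, 79, 81, 84, 19), (90, 79, 82, 86, 25), (96, 80, 83, 85, 22), (102, 80, 83, 87, 15)]
legs [(42, 79, 86, 88, 12), (48, 80, 84, 87, 14), (54, 78, 82, 85, 11), (60, 77, 80, 83, 13), (66, 78, 79, 81, 11)]
mid [(48, 75, 75, 77, 13), (54, 75, 89, 93, 23), (60, 78, 91, 94, 29), (66, 80, 90, 93, 21), (72, 78, 82, 85, 23), (78, 80, 93, 96, 27), (84, 79, 83, 86, 24), (90, 81, 84, 86, 27), (96, 81, 84, 88, 25), (102, 82, 85, 88, 23), (108, 75, 76, 77, 6), (114, 75, 75, 76, 3), (120, 75, 75, 77, 3), (126, 75, 77, 77, 3)]
legs [(42, 85, 88, 90, 8), (48, 82, 86, 90, 14), (54, 81, 85, 89, 12), (60, 76, 83, 87, 14), (66, 78, 81, 83, 13), (72, 76, 76, 76, 1), (78, 76, 77, 77, 2), (84, 76, 76, 77, 2), (96, 77, 77, 77, 1), (108, 76, 76, 76, 1), (114, 76, 78, 78, 3), (120, 76, 77, 78, 3), (126, 76, 76, 77, 2)]
```

>>> jog_arm(
  plan="0 0 0 0 0 2 255;0 0 0 0 0 2 255;0 0 0 0 0 1.7 255;0 0 0 0.9 0 0.1 255;0 0 0 1 0 0.35 255;0 0 0 0.6 0 0.45 255;0 0 0 0.6 0 0.5 255;0 0 0 0.5 0 0.55 255;0 0 0 0.5 0 0.6 255;0 0 0 0 0 0 255",
)

```text
time_s: 13.62
position: [0.5307, 0.1341, 0.1325]
tool_rot: [[-0.186, 0.982, 0.001], [0.982, 0.186, 0.001], [0.001, 0.002, -1.0]]
ft_force: [0.5, -0.5, 1.7]
grip_width: -0.0001
gripper_force: 0.6
```

Run:
```python
from h import *
o=env.observe(); print(mf(o['position']).round(1),o['ft_force'])
for c in ['scene']:
    im=img(c)
    print('mid',[a for a in prof(c,x0=-130,zmin=75,zmax=190) if a[0]<20 or 45<a[0]<130]); print('legs',prof(c,20,31,x0=40,zmin=76,zmax=120))
    save(im,'s5.png',(180,130,330,240),5)
```

```text
[-79.9   0.3 132.5] [ 0.51888168 -0.47802235  1.66048186]
mid [(-108, 135, 143, 146, 24), (-102, 138, 142, 146, 26), (-96, 75, 136, 179, 31), (-90, 127, 142, 185, 48), (-84, 121, 131, 159, 28), (-78, 120, 126, 160, 28), (-72, 115, 121, 159, 29), (-66, 109, 116, 118, 22), (-60, 105, 113, 116, 26), (-54, 95, 107, 110, 27), (-48, 94, 104, 107, 28), (-42, 88, 100, 103, 27), (-36, 90, 96, 99, 25), (-30, 90, 93, 95, 21), (-24, 75, 75, 75, 1), (-18, 75, 75, 75, 1), (-12, 75, 75, 75, 4), (48, 78, 78, 78, 1), (54, 75, 88, 92, 43), (60, 76, 89, 92, 28), (66, 77, 84, 91, 17), (72, 79, 87, 97, 41), (78, 79, 84, 93, 11), (84, 81, 84, 89, 23), (90, 81, 85, 89, 30), (96, 80, 87, 89, 26), (102, 83, 88, 89, 7), (114, 75, 75, 75, 2), (120, 75, 75, 75, 1)]
legs [(42, 81, 84, 86, 12), (48, 78, 83, 86, 16), (54, 77, 82, 85, 15), (60, 78, 81, 83, 14), (66, 76, 79, 82, 6)]
```

View pics/s5.png

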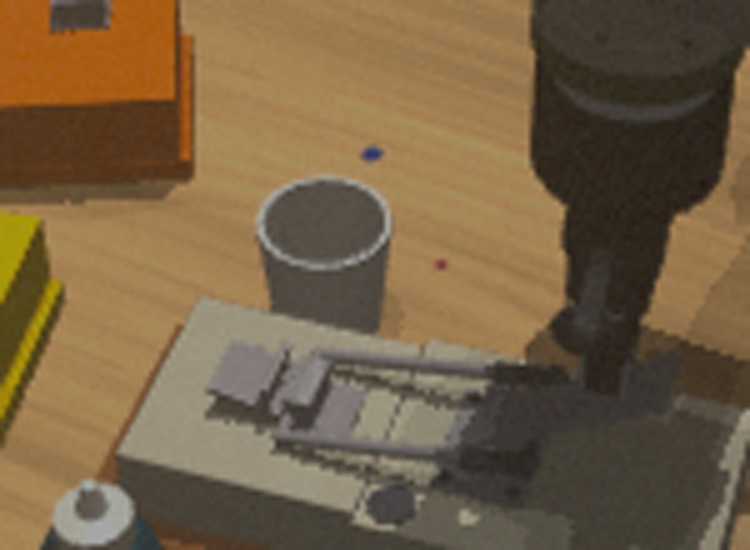

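>>> jog_arm(
  plan="0 0 0 0.4 0 0.6 255;0 0 0 0.35 0 0.65 255;0 0 0 0.3 0 0.7 255;0 0 0 0.2 0 0.7 255;0 0 0 0.1 0 0.7 255;0 0 0 0 0 0.6 255;0 0 0 0 0 0 255;0 0 0 0 0 0 255",
)

```text
time_s: 14.43
position: [0.5279, 0.1461, 0.0929]
tool_rot: [[-0.185, 0.983, -0.0], [0.983, 0.185, 0.0], [0.0, -0.0, -1.0]]
ft_force: [-3.2, 1.4, 7.0]
grip_width: 0.0002
gripper_force: 3.2
```

>>> jog_arm(
  plan="0 0 0 0 0 0.2 255;0 0 0 0 0 0 255;0 0 0 0 0 -1 255;0 0 0 0 0 -3 255;0 0 0 0 0 -3.5 255;0 0 0 0 0 -3.5 255;0 0 0 2 0 -2 255;0 0 0 0 0 0 255;0 0 0 0 0 0 255;0 0 0 0 0 0 255",
)

```text
time_s: 15.27
position: [0.524, 0.1654, 0.2194]
tool_rot: [[-0.186, 0.983, -0.002], [0.983, 0.186, -0.0], [0.0, -0.002, -1.0]]
ft_force: [0.1, -0.6, 0.0]
grip_width: 0.0003
gripper_force: 0.0
```

Run:
```python
from h import *
o=env.observe(); print(mf(o['position']).round(1),o['ft_force'])
for c in ['scene','top']:
    im=img(c)
    print('mid',[a for a in prof(c,x0=-130,zmin=75,zmax=190) if a[0]<20 or 45<a[0]<130]); print('legs',prof(c,20,31,x0=40,zmin=76,zmax=120))
    if c=='scene': save(im,'s6.png',(180,130,330,240),5)
```

```text
[-111.8   -0.5  219.4] [ 0.09661577 -0.64876131  0.02007732]
mid [(-126, 87, 91, 93, 7), (-120, 84, 92, 96, 33), (-114, 87, 91, 95, 28), (-108, 87, 91, 94, 29), (-102, 83, 91, 95, 28), (-96, 87, 92, 93, 28), (-90, 89, 91, 94, 26), (-84, 87, 91, 93, 27), (-78, 86, 91, 95, 28), (-72, 88, 91, 94, 27), (-66, 87, 91, 94, 29), (-60, 87, 91, 95, 29), (-54, 85, 92, 95, 31), (-48, 75, 92, 96, 32), (-42, 75, 92, 96, 33), (-36, 89, 93, 95, 26), (-30, 89, 93, 95, 17), (-24, 76, 76, 76, 1), (-18, 75, 76, 78, 8), (-12, 75, 75, 76, 7), (48, 75, 75, 75, 1), (54, 75, 87, 91, 40), (60, 75, 89, 91, 29), (66, 81, 89, 90, 15), (72, 79, 84, 99, 38), (78, 81, 86, 90, 15), (84, 84, 88, 92, 26), (90, 75, 90, 93, 27), (96, 89, 92, 95, 26), (102, 91, 92, 93, 5), (108, 75, 75, 75, 2), (114, 75, 75, 75, 1), (120, 75, 75, 75, 1), (126, 75, 75, 76, 2)]
legs [(42, 76, 82, 84, 13), (48, 78, 81, 84, 13), (54, 78, 81, 83, 16), (60, 77, 81, 84, 16), (66, 76, 81, 85, 5)]
mid [(-66, 91, 93, 96, 6), (-60, 89, 93, 96, 27), (-54, 89, 94, 98, 27), (-48, 76, 95, 99, 27), (-42, 83, 95, 100, 28), (-36, 87, 94, 99, 27), (-30, 89, 95, 99, 25), (-24, 75, 77, 90, 13), (-18, 75, 76, 79, 16), (-12, 75, 77, 82, 18), (-6, 75, 75, 77, 8), (0, 75, 75, 75, 4), (6, 75, 75, 78, 3), (12, 75, 75, 77, 3), (18, 75, 76, 76, 3), (48, 75, 76, 79, 17), (54, 75, 88, 95, 27), (60, 75, 91, 95, 28), (66, 83, 91, 96, 21), (72, 82, 89, 102, 33), (78, 86, 88, 97, 17), (84, 84, 89, 94, 29), (90, 75, 91, 95, 26), (96, 88, 93, 96, 25), (102, 76, 94, 98, 14), (108, 75, 76, 78, 8), (114, 75, 75, 76, 4), (120, 75, 77, 79, 13), (126, 75, 75, 78, 10)]
legs [(42, 76, 84, 86, 12), (48, 76, 84, 88, 14), (54, 80, 83, 87, 12), (60, 77, 81, 85, 17), (66, 79, 84, 86, 12), (72, 76, 76, 76, 1), (78, 76, 77, 78, 4), (84, 76, 76, 76, 1), (90, 76, 76, 77, 4), (96, 76, 76, 77, 2), (102, 76, 76, 77, 5), (108, 76, 78, 79, 5), (114, 76, 77, 77, 2), (120, 76, 77, 77, 5), (126, 76, 76, 81, 5)]
```

View pics/s6.png

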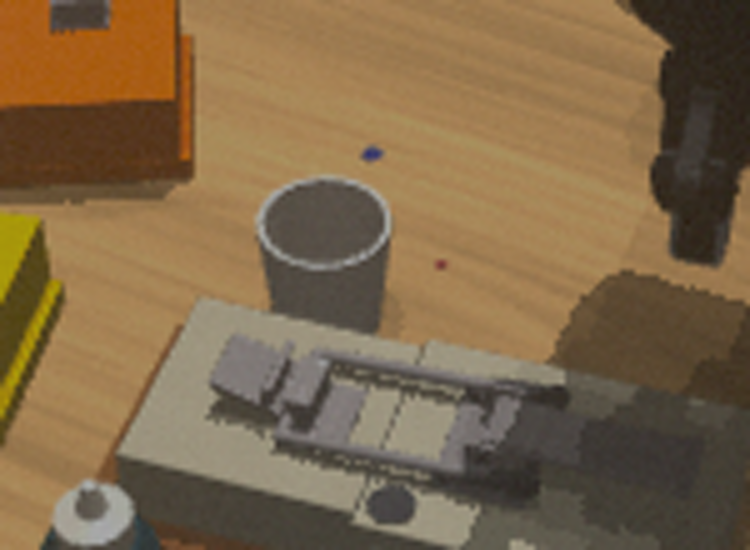

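The lever lies flat (91 mm high along its whole length), the crossbar is under the lip, and the halves are closed. The gripper is clear.

```bash
python3 -c "
from rig import job; print(job.close_job())"
```

```text
the job is handed in; nothing more can be done
None
```

I closed the latch and handed the job in. The last images show the crossbar under the keeper's lip, the lever lying flat and the halves together. I couldn't measure the pull on the keeper, and the hand-in gave no verdict.

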